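Roll-check the steel blanks

ROBOT

A 7-joint arm with a two-finger parallel gripper is mounted at the origin on the work surface. World frame = base frame: x ahead of the robot, y to its left, z up, the work surface at z = 0. Lengths are in m, angles in rad, forces in N, time in s.
With the tool pointing down it reaches from about 0.35 to 0.9 m from the base axis. Payload 7.2 kg.
Tool frame: the origin (TCP) lies midway between the tips of the shut fingers; the grasp point (between the pads) lies 19 mm behind it; y points along the fingers, z is the direction in which the jaws open and shut, and the axes are right-handed (so a half turn about y gives the same grasp; the last joint's range is limited). The gripper opens to 88 mm and grips with 3 to 60 N. Pads are 20 mm wide; open, the fingers measure 115 mm over their backs; the gripper's body (75 mm by 178 mm) begins 61 mm behind the grasp point.
Start: joints at [1.201, 0.411, -0.013, 1.596, 0.006, 1.134, -0.082], TCP at [0.186, -0.597, 0.223] pointing down, gripper open.
Joint ranges: [-2.95, 2.95], [-0.29, 1.99], [-1.47, 1.44], [0.14, 2.54], [-1.03, 4.17], [0.13, 1.85], [-2.86, 2.86]. Speed limits (rad/s): [2.39, 2.39, 3.01, 3.01, 3.14, 3.14, 3.14].

INTERFACE

Orientations are given as a unit quaternion [x, y, z, w].
In Python, from plant import ctrl gives the robot as it stands.
- The arm moves only by the tool send_rows, never from a script. Its argument "steps" is a list of rows, each an object with "rotation": the turn, a rotation vector about the tool's x, y, z in rad, a list of three; "linear": the shift along the tool's x, y, z in m, a list of three; "fingers": the finger opening in m, from 0 to 0.0878. A call has 1 to 12 rows; each row shifts and turns the pose as measured when the row begins, along the tool's axes as they then stand; what a row does not reach is not made up. A row lasts 1/8 s, in which the tool goes at most 62.5 mm and 10.7 degrees, less where a joint would pass 70% of its speed; a pose out of reach is approached as far as the arm can. A call is refused whole if a number of a shift passes 0.0625 or a number of a turn 0.188, either way. A call with a gripper value outside its range is refused whole. The fingers move at their own pace and stop on an object; "newtons" is the grip in N (left out, the last holds). Time passes only in rows, so rows that do not move let the fingers close. It gives the time, the measured TCP pose, the force and the opening at its end, in the units of the state.
- ctrl.state(): the state, without advancing time (a new reading comes with each control period).
- ctrl.grab_frame(name): name is "scene" or "side" or "wrist"; returns the picture (384x512x3 uint8, blue, green, red); there is no depth.
- ctrl.camera_params(name): a dict with "K" (3x3 intrinsics, pixels), "k1" (the pictures are not rectified: a ray, as slopes to the right and down, at radius r is drawn at 1 + k1 r^2 times it, then the intrinsics apply), "rvec" (rotation vector, rad) and "tvec" (3), from world to camera coordinates, as OpenCV has them. Camera axes: x right, y down, z forward; pixel columns grow to the right and rows downward; lengths in m; the calibration is good to about 2 mm. A picture is of the moment at which its call begins: read the wrist's pose just before it. camera_params takes no time and is no camera call; for the wrist camera it gives the pose at the moment of the call.
- ctrl.finish_job(): hands the job in, once; it reports no verdict.
The state is a dict: "time_s": time; "joint_positions": joint angles; "qvel": joint speeds; "tau": joint torques, N m; "tcp_pos": TCP position; "orientation": TCP orientation; "wrist_force": force on the tool from outside, world axes, zero at the start; "torque": the same for the moment, N m; "opening": finger opening in m.
Only numpy, scipy, OpenCV 4.12 (cv2) and the standard library are available. Lean on these libraries where they do the work, as an engineer would, in place of code of your own. Each camera call takes 0.05 s, during which the arm holds its last target. There are 200 camera calls.

TASK

Sort the round and the hexagonal steel blank on the bench. Release the round one lying crosswise on the upper half of the ramp, above the dark start line, so that it rolls down by itself into the catch tray at the ramp's foot; the hexagonal one will not roll, so put it in the open wooden box instead.

Things in the scene. Friction and masses are not known exactly. Their poses are not given: they have to be found in the camera images.
- round_center (a point): Centre of the round blank: a plain steel cylinder, 34 mm diameter, 64 mm long, about 0.4 kg, lying on the bench (centre 17 mm up). x axis along the cylinder. It rolls freely on a slope. The round, the hexagonal and a square block of like size (not part of the job) lie in a row in any order, all roughly pointing away from the robot, with room for fingers at their long sides.
- hex_center (a point): Centre of the hexagonal blank: a steel hex bar 34 mm across flats (39 mm across corners) and 64 mm long, about 0.44 kg, lying on one flat (centre 17 mm up). The point's x axis runs along the bar. Laid on the ramp it would stay put.
- deck (a point): Middle of the fixed ramp's deck surface, about 55 mm above the bench: aluminium, sloping 10 degrees, 240 mm long (x, downhill) by 180 mm wide (y, across, level), z square to it, green strips 10 mm high along both sides. The dark start line crosses at x = -10 mm; the upper half runs from there to x = -120 mm. A blank laid crosswise (its axis along y) has its centre 17 mm above the deck.
- tray (a point): Middle of the floor of the catch tray at the ramp's foot: green walls, black rubber floor, inside 92 mm along x and 180 mm along y, walls 40 mm above this point (50 mm above the bench). The deck ends about 22 mm above the tray floor, so what rolls off drops in and stays. x points away from the ramp, z up.
- box_in (a point): Centre of the inner floor of the fixed, open dark wooden box: 180 mm (along x) by 160 mm (along y) outside, 40 mm high, walls 6 mm thick, floor 6 mm thick; this point is on the floor, z up.
Things that resemble listed ones, but are neither listed nor needed, are in the scene too. What is shaped like the part that bears hex_center but green is not meant. What is shaped like the part that bears round_center but pink is not meant.

How it is judged:
By the outcome, as a careful person would: the job done as asked, in the order asked, and still so for the second after the job is handed in, with the robot touching nothing.
It also fails if it takes over 43 s, if anything falls off the work surface, if the arm or the gripper's body presses on something with over 40 N, if the wrist force passes 120 N, or if a joint passes its speed limit or range.

## Working session

There is one attempt and no reset: what is moved stays moved. The work goes in short steps, Python scripts to look and compute and a tool call to move; the robot and the scene stay as the last step left them, time stands still between calls to the robot, and variables do not carry over. Pictures are saved under pics/ and viewed, about 8 in all and at most 12, crops included, and the job is handed in when it is done.

Besides the shell and the picture viewer there is one more tool, called after "Emit:" by a JSON object that holds its "op" and its "data". send_rows: Moves the arm, as the interface text tells. Its arguments: {"type":"object","properties":{"steps":{"type":"array"},"newtons":{"type":"number"}},"required":["steps"]}

```bash
mkdir -p pics; ls
python3 - <<'E'
from plant import ctrl
import cv2,numpy as np
s=ctrl.state();print({k:np.round(v,4).tolist() for k,v in s.items()})
for n in("scene","side","wrist"):
    p=ctrl.camera_params(n);print(n,p)
    cv2.imwrite(f"pics/{n}0.png",ctrl.grab_frame(n))
E
```

```text
pics
{'time_s': 0.0, 'joint_positions': [1.2008, 0.4119, -0.0127, 1.5971, 0.0056, 1.1343, -0.0822], 'qvel': [-0.0002, -0.0014, -0.0004, 0.0008, -0.0007, 0.0006, 0.0009], 'tau': [-0.0003, -58.7954, 0.642, -29.1077, -0.0537, 0.0184, 0.0002], 'tcp_pos': [0.1856, -0.5963, 0.2218], 'orientation': [-0.1064, 0.6996, -0.6985, 0.1062], 'wrist_force': [-0.257, 0.9463, 0.0683], 'torque': [-0.0273, 0.0475, -0.0035], 'opening': 0.0877}
scene {'K': array([[496.13283983,   0.        , 257.33638095],
       [  0.        , 496.13283983, 191.15543142],
       [  0.        ,   0.        ,   1.        ]]), 'k1': -0.21219016570759472, 'rvec': array([ 0.76613399,  2.65153647, -1.06216182]), 'tvec': array([ 0.49059269, -0.14313023,  1.46691265])}
side {'K': array([[487.67252834,   0.        , 250.80268012],
       [  0.        , 487.67252834, 189.48996482],
       [  0.        ,   0.        ,   1.        ]]), 'k1': -0.05704980131995903, 'rvec': array([ 0.41495282, -2.6423054 ,  1.32504139]), 'tvec': array([0.53551326, 0.18512195, 0.9934055 ])}
wrist {'K': array([[279.60851999,   0.        , 254.14703289],
       [  0.        , 279.60851999, 190.30914157],
       [  0.        ,   0.        ,   1.        ]]), 'k1': -0.04824160871789248, 'rvec': array([-2.34698621,  1.72817625,  0.23618553]), 'tvec': array([-0.62442366, -0.03102282,  0.39010659])}
```

View pics/scene0.png

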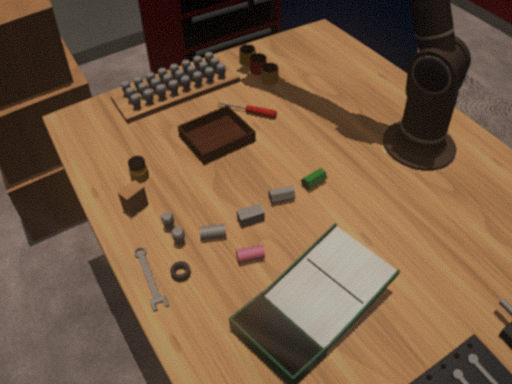

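View pics/side0.png

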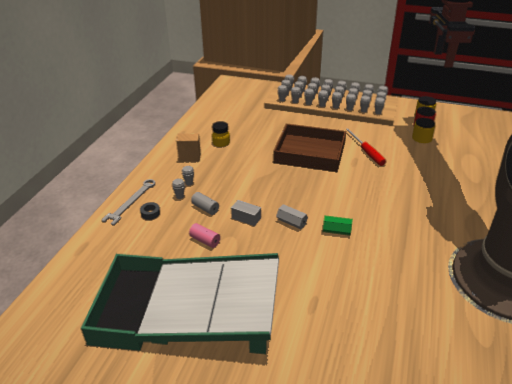

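The scene view shows the grey row at (213,233), (250,215) and (282,195), with the ramp at about (330,290) and the box at (217,134). The side view shows the same row at (205,203), (246,212) and (292,216). I'll zoom in to tell the shapes apart and read the corners.

```bash
cat > h.py <<'E'
import cv2,numpy as np
from scipy.spatial.transform import Rotation as R
from plant import ctrl
def ray(p,uv):
    q=(np.array(uv,float)-[p["K"][0,2],p["K"][1,2]])/p["K"][0,0]
    d=q.copy()
    for _ in range(30): d=q/(1+p["k1"]*(d@d))
    Rm=cv2.Rodrigues(p["rvec"])[0]
    return -Rm.T@p["tvec"], Rm.T@np.r_[d,1]
def onz(p,uv,z):
    o,d=ray(p,uv); return o+d*(z-o[2])/d[2]
def tri(p1,a,p2,b):
    o1,d1=ray(p1,a);o2,d2=ray(p2,b)
    t=np.linalg.lstsq(np.c_[d1,-d2],o2-o1,rcond=None)[0]
    x,y=o1+t[0]*d1,o2+t[1]*d2
    return (x+y)/2,np.linalg.norm(x-y)
def proj(p,X):
    c=cv2.Rodrigues(p["rvec"])[0]@np.array(X,float)+p["tvec"];q=c[:2]/c[2]
    return q*(1+p["k1"]*(q@q))*p["K"][0,0]+p["K"][:2,2]
E
python3 - <<'E'
import cv2,numpy as np
from h import *
a=cv2.imread("pics/scene0.png")[165:250,190:335];b=cv2.imread("pics/side0.png")[180:250,180:360]
r=lambda i,w,h:cv2.resize(i,(w,h),interpolation=cv2.INTER_CUBIC)
cv2.imwrite("pics/z1.png",np.vstack([r(a,512,300),r(b,770,300)[:,:512*1]]) if 0 else np.vstack([cv2.copyMakeBorder(r(a,145*3,85*3),0,0,0,720-435,0),r(b,720,280)]))
S,D=ctrl.camera_params("scene"),ctrl.camera_params("side")
for n,u,v in [("A",(213,233),(205,203)),("B",(250,215),(246,212)),("C",(282,195),(292,216)),("green",(315,178),(337,226)),("box",(217,134),(310,147))]:
    print(n,[np.round(x,3) for x in tri(S,u,D,v)])
E
```

```text
A [array([ 0.691, -0.026,  0.018]), np.float64(0.005)]
B [array([ 0.584, -0.024,  0.019]), np.float64(0.002)]
C [array([ 0.477, -0.038,  0.02 ]), np.float64(0.005)]
green [array([ 0.369, -0.037,  0.021]), np.float64(0.002)]
box [array([ 0.503, -0.348,  0.022]), np.float64(0.002)]
```

View pics/z1.png

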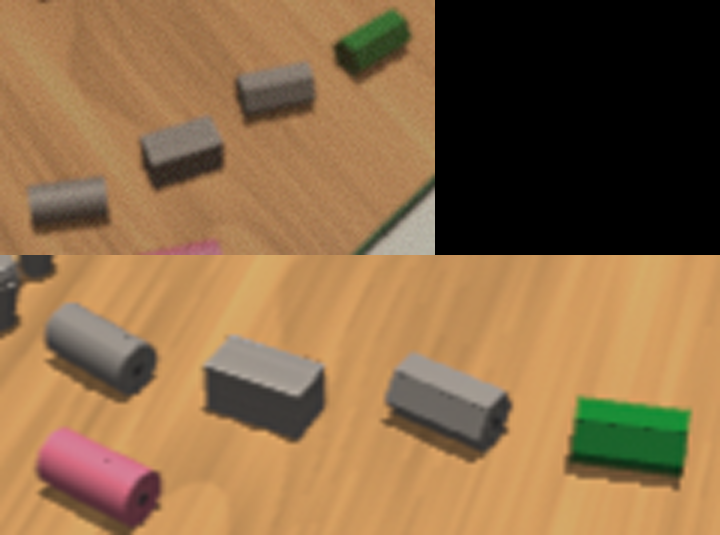

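View pics/wrist0.png

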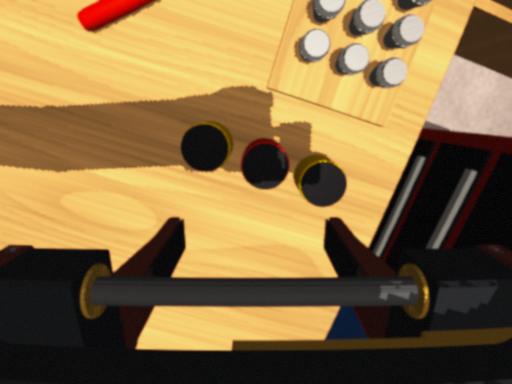

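The ends in the crop settle it: the leftmost grey blank (A) is round, the middle one is square, and C has hex facets. Next I fit exact poses by matching projected solids to colour masks in both views.

```bash
cat > fit.py <<'E'
from h import *
from scipy.optimize import minimize
C=("scene","side")
I={n:cv2.imread(f"pics/{n}0.png") for n in C}; P={n:ctrl.camera_params(n) for n in C}
K=4
def mask(n,kind,win):
    h=cv2.cvtColor(cv2.resize(I[n],None,fx=K,fy=K,interpolation=cv2.INTER_CUBIC),cv2.COLOR_BGR2HSV).astype(int)
    H,S,V=h[...,0],h[...,1],h[...,2]
    m={"grey":(S<75),"white":(S<75)&(V>110),"dark":(V<100)}[kind].astype(np.uint8)
    w=np.zeros_like(m);x0,y0,x1,y1=[K*v for v in win];w[y0:y1,x0:x1]=m[y0:y1,x0:x1]
    w=cv2.morphologyEx(w,cv2.MORPH_CLOSE,np.ones((17,17)))
    k,l,st,_=cv2.connectedComponentsWithStats(w)
    return (l==1+np.argmax(st[1:,4])).astype(np.uint8)
def fit(name,pts,pose,p0,kind,wins,step):
    M={n:mask(n,kind,w) for n,w in zip(C,wins)}
    def sil(n,p):
        Rm,t=pose(p); X=pts@Rm.T+t
        uv=np.array([proj(P[n],x) for x in X])
        h=cv2.convexHull(np.round(((uv+.5)*K-.5)*16).astype(np.int32))
        s=np.zeros_like(M[n]);cv2.fillConvexPoly(s,h,1,shift=4);return s
    def cost(p):
        c=0
        for n in C:
            s=sil(n,p);c+=1-(s&M[n]).sum()/max(1,(s|M[n]).sum())
        return c
    best=None
    for dy in (0,.35,-.35) :
        q=np.array(p0,float);q[-1]+=dy
        r=minimize(cost,q,method="Nelder-Mead",options=dict(initial_simplex=np.vstack([q]+[q+np.eye(len(q))[i]*step[i] for i in range(len(q))]),xatol=1e-4,fatol=1e-4))
        if best is None or r.fun<best.fun:best=r
    print(name,np.round(best.x,4),"yaw deg",round(np.degrees(best.x[-1]),1),"1-IoU sum",round(best.fun,3))
    for n in C:
        cs,_=cv2.findContours(sil(n,best.x),0,1);cv2.drawContours(O[n],cs,-1,(0,255,255),1)
    return best.x
O={n:cv2.resize(I[n],None,fx=K,fy=K) for n in C}
prism=lambda r,k,ph:np.array([[x,r*np.cos(a),r*np.sin(a)] for x in(-.032,.032) for a in ph+np.arange(k)*2*np.pi/k])
def flat(z): return lambda p:(R.from_euler("z",p[2]).as_matrix(),np.array([p[0],p[1],z]))
if __name__=="__main__":
    st=[.01,.01,.1]
    fit("round",prism(.017,24,0),flat(.017),[.691,-.026,1.5],"grey",[(192,218,232,246),(186,185,224,222)],st)
    fit("hex",prism(.0196,6,0),flat(.017),[.477,-.038,1.5],"grey",[(264,180,300,208),(270,200,312,234)],st)
    bx=np.array([[x,y,z] for x in(-.09,.09) for y in(-.08,.08) for z in(0,.04)])
    fit("box",bx,flat(0),[.503,-.348,0],"dark",[(170,98,262,168),(265,115,348,175)],st)
    dk=np.array([[x,y,0] for x in(-.12,.12) for y in(-.09,.09)])
    c=tri(P["scene"],(330,283),P["side"],(211,297))[0];print("deck guess",c)
    a=tri(P["scene"],(370,250),P["side"],(270,297))[0]; y0=np.arctan2(*(c-a)[1::-1]);
    dp=lambda p:(R.from_euler("z",p[3]).as_matrix()@R.from_euler("y",np.radians(10)).as_matrix(),p[:3])
    fit("deck",dk,dp,[*c,y0],"white",[(225,220,405,370),(90,245,290,345)],[.01,.01,.005,.1])
    a=O["scene"][90*K:380*K,160*K:410*K];b=O["side"][100*K:360*K,80*K:360*K]
    cv2.imwrite("pics/fit.png",np.hstack([cv2.resize(a,(390,452)),cv2.resize(b,(408,452))[:,:408]]))
E
python3 fit.py
```

```text
round [ 0.6917 -0.0306  2.6859] yaw deg 153.9 1-IoU sum 0.323
hex [ 0.4767 -0.044  -0.3307] yaw deg -18.9 1-IoU sum 0.29
box [ 0.5047 -0.3548  0.0481] yaw deg 2.8 1-IoU sum 0.188
deck guess [0.55263734 0.26667612 0.05086472]
deck [0.5534 0.2694 0.0562 0.2005] yaw deg 11.5 1-IoU sum 0.063
```

View pics/fit.png

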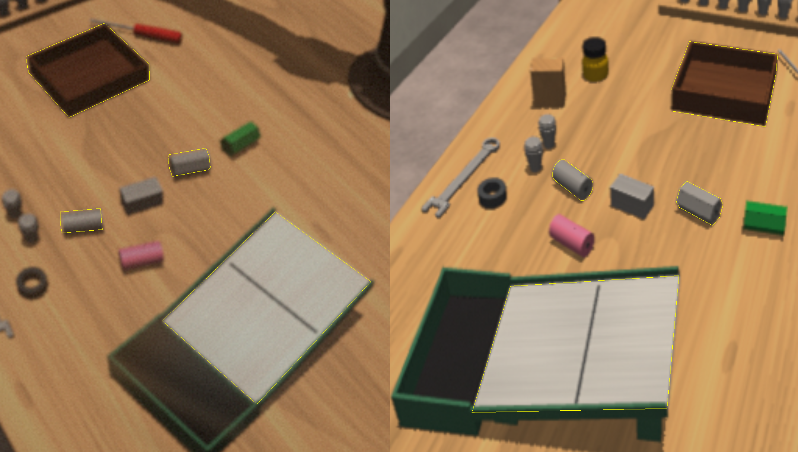

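The fits agree with the geometry: the deck comes out 56 mm up (55 expected), and the outlines sit on the objects. Planning helper next.

```bash
cat > go.py <<'E'
import sys
from h import *
# usage: go.py x y z jaw_deg [tilt: deck] [n] ; prints rows in the tool frame
def Rt(jaw,tilt=None):
    j=np.radians(jaw);z=np.array([np.cos(j),np.sin(j),0]);y=np.array([0,0,-1.])
    if tilt is not None:
        D=(R.from_euler("z",tilt,degrees=True)*R.from_euler("y",10,degrees=True)).as_matrix()
        y=-D[:,2];z=D[:,0]*np.sign(D[:,0]@z)
    return R.from_matrix(np.c_[np.cross(y,z),y,z])
def plan(p,jaw,tilt=None,vmax=.05):
    s=ctrl.state();R0=R.from_quat(s["orientation"]);best=min((Rt(jaw+a,tilt) for a in(0,180)),key=lambda T:(R0.inv()*T).magnitude())
    rv=(R0.inv()*best).as_rotvec();dp=np.array(p)-s["tcp_pos"]
    n=int(max(1,np.ceil(np.linalg.norm(dp)/vmax),np.ceil(np.linalg.norm(rv)/.15)))
    print("t",round(s["time_s"],2),"tcp",np.round(s["tcp_pos"],4),"jaw",np.round(R0.as_matrix()[:,2],3),"y",np.round(R0.as_matrix()[:,1],3),"open",round(s["opening"],4),"F",np.round(s["wrist_force"],1),"n",n,"rot/row",np.round(rv/n,4))
    for i in range(n): print(i,np.round((R0*R.from_rotvec(rv*i/n)).inv().apply(dp)/n,4).tolist())
if __name__=="__main__":
    a=[float(v) for v in sys.argv[1:]]
    plan(a[:3],a[3],a[4] if len(a)>4 else None)
E
python3 -c "
from h import *
print(tri(ctrl.camera_params('scene'),(250,254),ctrl.camera_params('side'),(205,235)))"
python3 go.py .692 -.031 .12 64
```

```text
(array([0.64661061, 0.07908867, 0.01695013]), np.float64(0.0028436309060808898))
t 0.15 tcp [ 0.1856 -0.5964  0.222 ] jaw [ 0.297 -0.955 -0.001] y [-0.     0.001 -1.   ] open 0.088 F [-0.8 -0.3 -0.1] n 16 rot/row [0.0001 0.0472 0.    ]
0 [-0.0407, 0.0064, -0.0243]
1 [-0.0395, 0.0064, -0.0262]
2 [-0.0382, 0.0064, -0.0281]
3 [-0.0369, 0.0064, -0.0298]
4 [-0.0354, 0.0064, -0.0315]
5 [-0.0339, 0.0064, -0.0332]
6 [-0.0323, 0.0064, -0.0347]
7 [-0.0306, 0.0064, -0.0362]
8 [-0.0289, 0.0064, -0.0376]
9 [-0.0271, 0.0064, -0.039]
10 [-0.0252, 0.0064, -0.0402]
11 [-0.0233, 0.0064, -0.0413]
12 [-0.0213, 0.0064, -0.0424]
13 [-0.0193, 0.0064, -0.0433]
14 [-0.0172, 0.0064, -0.0442]
15 [-0.0151, 0.0064, -0.045]
```

Emit:
{"op": "send_rows", "data": {"steps": [{"linear": [-0.041,0.006,-0.024],"rotation": [0,0.047,0],"fingers": 0.0878},{"linear": [-0.04,0.006,-0.026],"rotation": [0,0.047,0],"fingers": 0.0878},{"linear": [-0.038,0.006,-0.028],"rotation": [0,0.047,0],"fingers": 0.0878},{"linear": [-0.037,0.006,-0.03],"rotation": [0,0.047,0],"fingers": 0.0878},{"linear": [-0.035,0.006,-0.032],"rotation": [0,0.047,0],"fingers": 0.0878},{"linear": [-0.034,0.006,-0.033],"rotation": [0,0.047,0],"fingers": 0.0878},{"linear": [-0.032,0.006,-0.035],"rotation": [0,0.047,0],"fingers": 0.0878},{"linear": [-0.031,0.006,-0.036],"rotation": [0,0.047,0],"fingers": 0.0878},{"linear": [-0.029,0.006,-0.038],"rotation": [0,0.047,0],"fingers": 0.0878},{"linear": [-0.027,0.006,-0.039],"rotation": [0,0.047,0],"fingers": 0.0878},{"linear": [-0.025,0.006,-0.04],"rotation": [0,0.047,0],"fingers": 0.0878},{"linear": [-0.023,0.006,-0.041],"rotation": [0,0.047,0],"fingers": 0.0878}]}}

```text
time_s: 1.65
tcp_pos: [0.5766, -0.1664, 0.1452]
orientation: [0.101, 0.7, -0.7, -0.104]
wrist_force: [1.4, -0.6, 0.7]
opening: 0.0879
```

```bash
python3 go.py .692 -.031 .12 64
```

```text
t 1.65 tcp [ 0.5766 -0.1664  0.1452] jaw [-0.286 -0.958  0.   ] y [-0.004  0.001 -1.   ] open 0.0879 F [ 1.4 -0.6  0.7] n 4 rot/row [-0.0001  0.0409  0.0009]
0 [-0.018, 0.0062, -0.0407]
1 [-0.0163, 0.0062, -0.0414]
2 [-0.0146, 0.0063, -0.042]
3 [-0.0129, 0.0063, -0.0426]
```

Emit:
{"op": "send_rows", "data": {"steps": [{"linear": [-0.018,0.006,-0.041],"rotation": [0,0.041,0],"fingers": 0.0878},{"linear": [-0.016,0.006,-0.041],"rotation": [0,0.041,0],"fingers": 0.0878},{"linear": [-0.015,0.006,-0.042],"rotation": [0,0.041,0],"fingers": 0.0878},{"linear": [-0.013,0.006,-0.043],"rotation": [0,0.041,0],"fingers": 0.0878},{"linear": [0,0,0],"rotation": [0,0,0],"fingers": 0.0878}]}}

```text
time_s: 2.28
tcp_pos: [0.6963, -0.0213, 0.117]
orientation: [0.157, 0.689, -0.688, -0.162]
wrist_force: [-0.7, -0.1, -0.5]
opening: 0.0874
```

```bash
python3 go.py .692 -.031 .12 64
python3 - <<'E'
from h import *
p=ctrl.camera_params("wrist");cv2.imwrite("pics/w1.png",ctrl.grab_frame("wrist"))
print(proj(p,[.692,-.031,.034]),ctrl.state()["tcp_pos"])
np.save("w1.npy",np.r_[p["rvec"],p["tvec"]])
E
```

```text
t 2.27 tcp [ 0.6963 -0.0213  0.117 ] jaw [-0.439 -0.898  0.   ] y [-0.007  0.003 -1.   ] open 0.0874 F [-0.7 -0.1 -0.5] n 1 rot/row [-0.0005 -0.0011  0.0076]
0 [-0.0003, -0.003, 0.0106]
[266.57469227 195.601197  ] [ 0.69552831 -0.02411185  0.11723069]
```

View pics/w1.png

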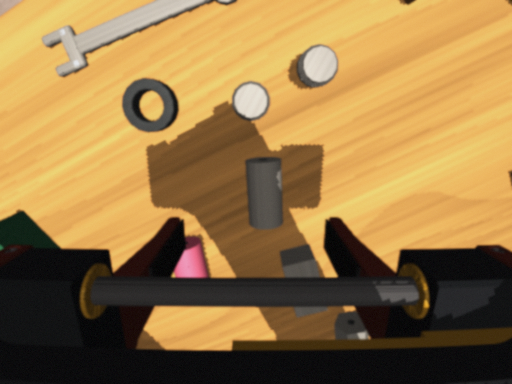

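The round blank shows at (265,193), against a predicted (267,196), and its axis is square to the jaws. Descending.

Emit:
{"op": "send_rows", "data": {"steps": [{"linear": [0,0.03,0.007],"rotation": [0,0,0.007],"fingers": 0.0878},{"linear": [0,0.03,0],"rotation": [0,0,0],"fingers": 0.0878},{"linear": [0,0.025,0],"rotation": [0,0,0],"fingers": 0.0878},{"linear": [0,0.012,0],"rotation": [0,0,0],"fingers": 0.0878},{"linear": [0,0,0],"rotation": [0,0,0],"fingers": 0.0878}]}}

```text
time_s: 2.95
tcp_pos: [0.6899, -0.0398, 0.0193]
orientation: [-0.162, -0.686, 0.691, 0.162]
wrist_force: [-0.4, 0.5, 1.6]
opening: 0.088
```

```bash
python3 go.py .692 -.031 .005 64
```

```text
t 2.95 tcp [ 0.6899 -0.0398  0.0193] jaw [-0.447 -0.895  0.007] y [-0.001 -0.007 -1.   ] open 0.088 F [-0.4  0.5  1.6] n 1 rot/row [-0.0066 -0.0092 -0.0022]
0 [0.0021, 0.0143, -0.0089]
```

Emit:
{"op": "send_rows", "data": {"steps": [{"linear": [0.002,0.008,-0.007],"rotation": [0,0,0],"fingers": 0.0878},{"linear": [0,0.006,0],"rotation": [0,0,0],"fingers": 0.0878},{"linear": [0,0,0],"rotation": [0,0,0],"fingers": 0.0878}]}}

```text
time_s: 3.32
tcp_pos: [0.6927, -0.0327, 0.0069]
orientation: [-0.164, -0.686, 0.69, 0.161]
wrist_force: [-0.5, -0.9, -0.9]
opening: 0.0875
```

```bash
python3 go.py .692 -.031 .005 64
```

```text
t 3.33 tcp [ 0.6927 -0.0327  0.0069] jaw [-0.447 -0.895  0.005] y [ 0.003 -0.007 -1.   ] open 0.0875 F [-0.5 -0.9 -0.9] n 1 rot/row [-0.005  -0.0095 -0.0054]
0 [0.0014, 0.0019, -0.0012]
```

Emit:
{"op": "send_rows", "data": {"steps": [{"linear": [0,0.003,0],"rotation": [0,0,0],"fingers": 0.0878},{"linear": [0,0,0],"rotation": [0,0,0],"fingers": 0.03},{"linear": [0,0,0],"rotation": [0,0,0],"fingers": 0.03},{"linear": [0,0,0],"rotation": [0,0,0],"fingers": 0.03},{"linear": [0,0,0],"rotation": [0,0,0],"fingers": 0.03},{"linear": [0,0,0],"rotation": [0,0,0],"fingers": 0.03}], "newtons": 35}}

```text
time_s: 4.08
tcp_pos: [0.6934, -0.0326, 0.0047]
orientation: [-0.164, -0.686, 0.69, 0.16]
wrist_force: [0.8, -0.3, 0.3]
opening: 0.0416
```

```bash
python3 go.py .692 -.031 .13 64
```

```text
t 4.08 tcp [ 0.6934 -0.0326  0.0047] jaw [-0.447 -0.895  0.004] y [ 0.004 -0.007 -1.   ] open 0.0416 F [ 0.8 -0.3  0.3] n 3 rot/row [-0.0015 -0.0031 -0.0022]
0 [0.0004, -0.0418, -0.0001]
1 [0.0005, -0.0418, -0.0002]
2 [0.0005, -0.0418, -0.0002]
```

Still closing (41.6 mm); give it more time, then lift.

Emit:
{"op": "send_rows", "data": {"steps": [{"linear": [0,0,0],"rotation": [0,0,0],"fingers": 0.03},{"linear": [0,0,0],"rotation": [0,0,0],"fingers": 0.03},{"linear": [0,0,0],"rotation": [0,0,0],"fingers": 0.03},{"linear": [0,-0.015,0],"rotation": [0,0,0],"fingers": 0.03},{"linear": [0,-0.04,0],"rotation": [0,0,0],"fingers": 0.03},{"linear": [0,-0.045,0],"rotation": [0,0,0],"fingers": 0.03},{"linear": [0,-0.04,0],"rotation": [0,0,0],"fingers": 0.03}]}}

```text
time_s: 4.95
tcp_pos: [0.6887, -0.0318, 0.1447]
orientation: [-0.16, -0.685, 0.691, 0.164]
wrist_force: [0.9, -0.7, -4.2]
opening: 0.0337
```

Run:
```python
from go import *
D=(R.from_euler("z",.2005)*R.from_euler("y",np.radians(10))).as_matrix();c=np.array([.5534,.2694,.0562])
for h in(.06,.006,.004):print(h,np.round(c+D@[-.068,0,h],4))
plan(c+D@[-.068,0,.06],191.5,11.5)
```

```text
0.06 [0.498  0.2581 0.1271]
0.006 [0.4888 0.2563 0.0739]
0.004 [0.4885 0.2562 0.0719]
t 4.95 tcp [ 0.6887 -0.0318  0.1447] jaw [-0.447 -0.895  0.01 ] y [-0.008 -0.007 -1.   ] open 0.0337 F [ 0.9 -0.7 -4.2] n 7 rot/row [ 0.0217  0.1292 -0.0115]
0 [0.0429, 0.0024, -0.0249]
1 [0.0457, 0.0025, -0.0192]
2 [0.0478, 0.0026, -0.0133]
3 [0.049, 0.003, -0.007]
4 [0.0495, 0.0035, -0.0007]
5 [0.0492, 0.0041, 0.0056]
6 [0.048, 0.0048, 0.0118]
```

Opening is 33.7 mm and the force −4.2 N, so it is held. Moving over the ramp.

Emit:
{"op": "send_rows", "data": {"steps": [{"linear": [0.043,0.002,-0.025],"rotation": [0.022,0.129,-0.012],"fingers": 0.03},{"linear": [0.046,0.002,-0.019],"rotation": [0.022,0.129,-0.012],"fingers": 0.03},{"linear": [0.048,0.002,-0.013],"rotation": [0.022,0.129,-0.012],"fingers": 0.03},{"linear": [0.049,0.003,-0.007],"rotation": [0.022,0.129,-0.012],"fingers": 0.03},{"linear": [0.049,0.003,-0.001],"rotation": [0.022,0.129,-0.012],"fingers": 0.03},{"linear": [0.049,0.004,0.006],"rotation": [0.022,0.129,-0.012],"fingers": 0.03},{"linear": [0.048,0.004,0.012],"rotation": [0.022,0.129,-0.012],"fingers": 0.03},{"linear": [0,0,0],"rotation": [0,0,0],"fingers": 0.03}]}}

```text
time_s: 5.95
tcp_pos: [0.5143, 0.2153, 0.1295]
orientation: [-0.371, -0.521, 0.621, 0.453]
wrist_force: [0.0, 0.2, -3.8]
opening: 0.0336
```

```bash
python3 go.py .498 .2581 .1271 191.5 11.5
```

```text
t 5.95 tcp [0.5143 0.2153 0.1295] jaw [-0.933 -0.312  0.182] y [-0.177 -0.046 -0.983] open 0.0336 F [ 0.   0.2 -3.8] n 1 rot/row [-0.0095  0.1198 -0.0096]
0 [0.0458, 0.0033, 0.0015]
```

Emit:
{"op": "send_rows", "data": {"steps": [{"linear": [0.023,0.002,0.001],"rotation": [-0.005,0.06,-0.005],"fingers": 0.03},{"linear": [0.023,0.002,0.001],"rotation": [-0.005,0.06,-0.005],"fingers": 0.03},{"linear": [0,0,0],"rotation": [0,0,0],"fingers": 0.03},{"linear": [0,0,0],"rotation": [0,0,0],"fingers": 0.03}]}}

```text
time_s: 6.45
tcp_pos: [0.4986, 0.2574, 0.1267]
orientation: [-0.405, -0.498, 0.593, 0.486]
wrist_force: [0.8, -0.6, -4.4]
opening: 0.0337
```

```bash
python3 go.py .498 .2581 .1271 191.5 11.5
```

```text
t 6.45 tcp [0.4986 0.2574 0.1267] jaw [-0.965 -0.197  0.176] y [-0.173 -0.033 -0.984] open 0.0337 F [ 0.8 -0.6 -4.4] n 1 rot/row [-0.0019  0.0008  0.0024]
0 [0.0008, -0.0003, 0.0005]
```

Emit:
{"op": "send_rows", "data": {"steps": [{"linear": [0,0.02,0],"rotation": [0,0,0],"fingers": 0.03},{"linear": [0,0.02,0],"rotation": [0,0,0],"fingers": 0.03},{"linear": [0,0.01,0],"rotation": [0,0,0],"fingers": 0.03},{"linear": [0,0,0],"rotation": [0,0,0],"fingers": 0.03},{"linear": [0,0,0],"rotation": [0,0,0],"fingers": 0.03}]}}

```text
time_s: 7.08
tcp_pos: [0.4901, 0.2522, 0.0739]
orientation: [-0.405, -0.497, 0.592, 0.488]
wrist_force: [-0.2, 0.5, -3.3]
opening: 0.0333
```

```bash
python3 go.py .4886 .2562 .0725 191.5 11.5; python3 -c "
from h import *
a=ctrl.grab_frame('side')[220:360,80:300];b=ctrl.grab_frame('scene')[215:375,220:410]
cv2.imwrite('pics/r1.png',np.hstack([cv2.resize(a,(400,300),interpolation=2),cv2.resize(b,(356,300),interpolation=2)]))"
```

```text
t 7.08 tcp [0.4901 0.2522 0.0739] jaw [-0.965 -0.193  0.177] y [-0.175 -0.03  -0.984] open 0.0333 F [-0.2  0.5 -3.3] n 1 rot/row [-0.0036 -0.0029  0.0055]
0 [0.0042, 0.0016, 0.0004]
```

View pics/r1.png

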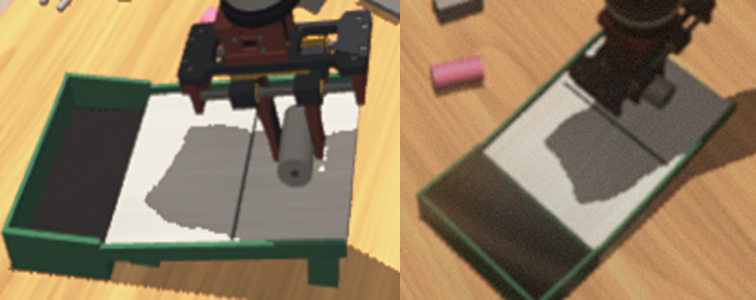

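The blank is crosswise and fully above the start line (crop, near (295,150)). Touching it down gently in 1 mm steps.

Emit:
{"op": "send_rows", "data": {"steps": [{"linear": [0.002,0.001,0],"rotation": [0,0,0],"fingers": 0.03},{"linear": [0.001,0.001,0],"rotation": [0,0,0],"fingers": 0.03},{"linear": [0,0,0],"rotation": [0,0,0],"fingers": 0.03}]}}

```text
time_s: 7.55
tcp_pos: [0.4896, 0.2562, 0.0727]
orientation: [-0.405, -0.498, 0.592, 0.487]
wrist_force: [0.2, -0.5, -3.8]
opening: 0.0338
```

```bash
python3 go.py .4886 .2562 .0725 191.5 11.5
```

```text
t 7.55 tcp [0.4896 0.2562 0.0727] jaw [-0.965 -0.195  0.176] y [-0.173 -0.029 -0.984] open 0.0338 F [ 0.2 -0.5 -3.8] n 1 rot/row [-0.0019 -0.0016  0.006 ]
0 [0.0002, 0.0004, 0.0009]
```

Emit:
{"op": "send_rows", "data": {"steps": [{"linear": [0,0.001,0],"rotation": [0,0,0],"fingers": 0.03},{"linear": [0,0.001,0],"rotation": [0,0,0],"fingers": 0.03},{"linear": [0,0,0],"rotation": [0,0,0],"fingers": 0.03}]}}

```text
time_s: 7.92
tcp_pos: [0.4893, 0.2564, 0.0711]
orientation: [-0.405, -0.498, 0.592, 0.487]
wrist_force: [-0.2, -0.6, -1.8]
opening: 0.0334
```

The force dropped to −1.8 N, so it is touching. Release and withdraw square to the deck.

Emit:
{"op": "send_rows", "data": {"steps": [{"linear": [0,0,0],"rotation": [0,0,0],"fingers": 0.0878},{"linear": [0,0,0],"rotation": [0,0,0],"fingers": 0.0878},{"linear": [0,0,0],"rotation": [0,0,0],"fingers": 0.0878},{"linear": [0,-0.02,0],"rotation": [0,0,0],"fingers": 0.0878},{"linear": [0,-0.04,0],"rotation": [0,0,0],"fingers": 0.0878},{"linear": [0,-0.05,0],"rotation": [0,0,0],"fingers": 0.0878},{"linear": [0,-0.03,0],"rotation": [0,0,0],"fingers": 0.0878},{"linear": [0,0,0],"rotation": [0,0,0],"fingers": 0.0878},{"linear": [0,0,0],"rotation": [0,0,0],"fingers": 0.0878}]}}

```text
time_s: 9.05
tcp_pos: [0.514, 0.2597, 0.2131]
orientation: [-0.405, -0.498, 0.592, 0.487]
wrist_force: [-0.3, 0.4, -0.3]
opening: 0.0873
```

```bash
python3 go.py .477 -.044 .12 251; python3 -c "
from h import *
a=ctrl.grab_frame('side')[220:360,80:300];b=ctrl.grab_frame('scene')[215:375,220:410]
cv2.imwrite('pics/r2.png',np.hstack([cv2.resize(a,(400,300),interpolation=2),cv2.resize(b,(356,300),interpolation=2)]))"
```

```text
t 9.05 tcp [0.514  0.2597 0.2131] jaw [-0.965 -0.194  0.175] y [-0.173 -0.029 -0.984] open 0.0873 F [-0.3  0.4 -0.3] n 8 rot/row [-0.0196 -0.1298  0.0121]
0 [-0.0364, 0.0134, 0.0098]
1 [-0.0346, 0.0135, 0.0147]
2 [-0.0323, 0.0136, 0.0193]
3 [-0.0293, 0.0136, 0.0236]
4 [-0.0258, 0.0134, 0.0274]
5 [-0.0219, 0.0131, 0.0308]
6 [-0.0176, 0.0127, 0.0336]
7 [-0.0129, 0.0122, 0.0358]
```

View pics/r2.png

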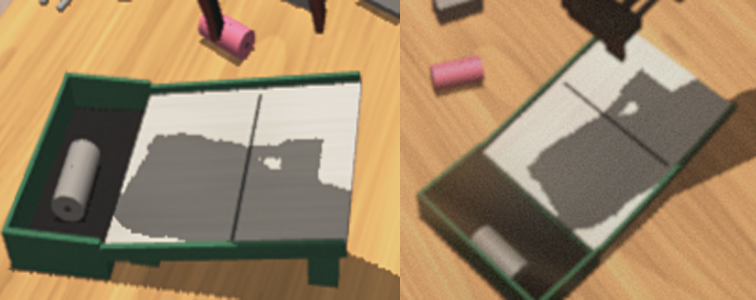

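The round blank lies in the tray (crop (75,180)). Next, the hex.

Emit:
{"op": "send_rows", "data": {"steps": [{"linear": [-0.036,0.013,0.01],"rotation": [-0.02,-0.13,0.012],"fingers": 0.0878},{"linear": [-0.035,0.013,0.015],"rotation": [-0.02,-0.13,0.012],"fingers": 0.0878},{"linear": [-0.032,0.013,0.019],"rotation": [-0.02,-0.13,0.012],"fingers": 0.0878},{"linear": [-0.029,0.013,0.024],"rotation": [-0.02,-0.13,0.012],"fingers": 0.0878},{"linear": [-0.026,0.013,0.027],"rotation": [-0.02,-0.13,0.012],"fingers": 0.0878},{"linear": [-0.022,0.013,0.031],"rotation": [-0.02,-0.13,0.012],"fingers": 0.0878},{"linear": [-0.018,0.013,0.034],"rotation": [-0.02,-0.13,0.012],"fingers": 0.0878},{"linear": [-0.013,0.012,0.036],"rotation": [-0.02,-0.13,0.012],"fingers": 0.0878},{"linear": [0,0,0],"rotation": [0,0,0],"fingers": 0.0878}]}}

```text
time_s: 10.28
tcp_pos: [0.4747, -0.0535, 0.1132]
orientation: [0.102, 0.7, -0.7, -0.104]
wrist_force: [0.3, -0.1, -0.4]
opening: 0.0874
```

```bash
python3 go.py .477 -.044 .12 251
```

```text
t 10.28 tcp [ 0.4747 -0.0535  0.1132] jaw [-0.288 -0.958  0.   ] y [-0.003  0.001 -1.   ] open 0.0874 F [ 0.3 -0.1 -0.4] n 1 rot/row [-0.0004  0.0398  0.0034]
0 [0.0005, -0.0068, -0.0098]
```

Emit:
{"op": "send_rows", "data": {"steps": [{"linear": [0,0,-0.008],"rotation": [0,0.04,0],"fingers": 0.0878},{"linear": [0,0,0],"rotation": [0,0,0],"fingers": 0.0878},{"linear": [0,0,0],"rotation": [0,0,0],"fingers": 0.0878}]}}

```text
time_s: 10.65
tcp_pos: [0.476, -0.0443, 0.1122]
orientation: [-0.115, -0.697, 0.697, 0.12]
wrist_force: [0.5, -1.3, -0.5]
opening: 0.0881
```

```bash
python3 go.py .477 -.044 .12 251
python3 - <<'E'
from h import *
p=ctrl.camera_params("wrist");cv2.imwrite("pics/w2.png",ctrl.grab_frame("wrist"))
for e in(-.032,0,.032): print(proj(p,[.477+e*np.cos(-.33),-.044+e*np.sin(-.33),.034]))
E
```

```text
t 10.65 tcp [ 0.476  -0.0443  0.1122] jaw [-0.328 -0.945  0.001] y [-0.006  0.001 -1.   ] open 0.0881 F [ 0.5 -1.3 -0.5] n 1 rot/row [-0.0011 -0.0021  0.0061]
0 [-0.0008, -0.0078, -0.0006]
[254.128298   229.80645347]
[253.9742389  196.89248769]
[253.80924866 161.57836443]
```

View pics/w2.png

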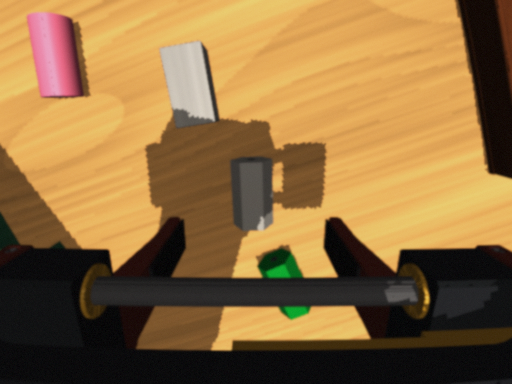

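The hex is at (252,195), matching the prediction, and its facets are visible. Descending.

Emit:
{"op": "send_rows", "data": {"steps": [{"linear": [0,0.03,0],"rotation": [0,0,0.006],"fingers": 0.0878},{"linear": [0,0.03,0],"rotation": [0,0,0],"fingers": 0.0878},{"linear": [0,0.025,0],"rotation": [0,0,0],"fingers": 0.0878},{"linear": [0,0.01,0],"rotation": [0,0,0],"fingers": 0.0878},{"linear": [0,0,0],"rotation": [0,0,0],"fingers": 0.0878}]}}

```text
time_s: 11.32
tcp_pos: [0.4773, -0.0423, 0.0151]
orientation: [-0.116, -0.697, 0.698, 0.115]
wrist_force: [-0.0, 0.3, -0.5]
opening: 0.0878
```

```bash
python3 go.py .477 -.044 .004 251
```

```text
t 11.32 tcp [ 0.4773 -0.0423  0.0151] jaw [-0.322 -0.947  0.   ] y [ 0.001 -0.001 -1.   ] open 0.0878 F [-0.   0.3 -0.5] n 1 rot/row [-0.0005  0.0035 -0.0015]
0 [-0.0003, 0.0111, 0.0017]
```

Emit:
{"op": "send_rows", "data": {"steps": [{"linear": [0,0.006,0.001],"rotation": [0,0,0],"fingers": 0.0878},{"linear": [0,0.005,0],"rotation": [0,0,0],"fingers": 0.0878},{"linear": [0,0,0],"rotation": [0,0,0],"fingers": 0.06}]}}

```text
time_s: 11.7
tcp_pos: [0.4783, -0.0431, 0.005]
orientation: [0.117, 0.698, -0.698, -0.114]
wrist_force: [0.0, -0.6, 0.4]
opening: 0.0809
```

```bash
python3 go.py .477 -.044 .004 251
```

```text
t 11.7 tcp [ 0.4783 -0.0431  0.005 ] jaw [-0.322 -0.947 -0.001] y [ 0.004 -0.001 -1.   ] open 0.0809 F [ 0.  -0.6  0.4] n 1 rot/row [ 0.0008  0.0041 -0.004 ]
0 [0.0009, 0.001, 0.0012]
```

Emit:
{"op": "send_rows", "data": {"steps": [{"linear": [0,0.001,0],"rotation": [0,0,0],"fingers": 0.032},{"linear": [0,0,0],"rotation": [0,0,0],"fingers": 0.032},{"linear": [0,0,0],"rotation": [0,0,0],"fingers": 0.032},{"linear": [0,0,0],"rotation": [0,0,0],"fingers": 0.032},{"linear": [0,0,0],"rotation": [0,0,0],"fingers": 0.032},{"linear": [0,0,0],"rotation": [0,0,0],"fingers": 0.032},{"linear": [0,0,0],"rotation": [0,0,0],"fingers": 0.032},{"linear": [0,0,0],"rotation": [0,0,0],"fingers": 0.032},{"linear": [0,-0.015,0],"rotation": [0,0,0],"fingers": 0.032},{"linear": [0,-0.04,0],"rotation": [0,0,0],"fingers": 0.032},{"linear": [0,-0.05,0],"rotation": [0,0,0],"fingers": 0.032},{"linear": [0,-0.04,0],"rotation": [0,0,0],"fingers": 0.032}]}}

```text
time_s: 13.2
tcp_pos: [0.4742, -0.0438, 0.1523]
orientation: [-0.115, -0.696, 0.699, 0.118]
wrist_force: [-0.1, 0.6, -4.7]
opening: 0.0375
```

```bash
python3 go.py .505 -.355 .12 272.8
```

```text
t 13.2 tcp [ 0.4742 -0.0438  0.1523] jaw [-0.324 -0.946  0.004] y [-0.005 -0.002 -1.   ] open 0.0375 F [-0.1  0.6 -4.7] n 7 rot/row [-0.0004 -0.0541  0.0006]
0 [-0.0186, 0.0047, 0.0406]
1 [-0.0164, 0.0047, 0.0416]
2 [-0.0141, 0.0047, 0.0424]
3 [-0.0118, 0.0047, 0.0431]
4 [-0.0094, 0.0047, 0.0437]
5 [-0.007, 0.0046, 0.0441]
6 [-0.0046, 0.0046, 0.0444]
```

Held (37.5 mm, −4.7 N). To the box.

Emit:
{"op": "send_rows", "data": {"steps": [{"linear": [-0.019,0.005,0.041],"rotation": [0,-0.054,0],"fingers": 0.032},{"linear": [-0.016,0.005,0.042],"rotation": [0,-0.054,0],"fingers": 0.032},{"linear": [-0.014,0.005,0.042],"rotation": [0,-0.054,0],"fingers": 0.032},{"linear": [-0.012,0.005,0.043],"rotation": [0,-0.054,0],"fingers": 0.032},{"linear": [-0.009,0.005,0.044],"rotation": [0,-0.054,0],"fingers": 0.032},{"linear": [-0.007,0.005,0.044],"rotation": [0,-0.054,0],"fingers": 0.032},{"linear": [-0.005,0.005,0.044],"rotation": [0,-0.054,0],"fingers": 0.032},{"linear": [0,0,0],"rotation": [0,0,0],"fingers": 0.032},{"linear": [0,0,0],"rotation": [0,0,0],"fingers": 0.032}]}}

```text
time_s: 14.32
tcp_pos: [0.5084, -0.3576, 0.1232]
orientation: [-0.027, 0.707, -0.707, 0.023]
wrist_force: [0.2, -0.8, -4.3]
opening: 0.0378
```

```bash
python3 go.py .505 -.355 .014 272.8
```

```text
t 14.32 tcp [ 0.5084 -0.3576  0.1232] jaw [ 0.071 -0.998 -0.   ] y [-0.005  0.    -1.   ] open 0.0378 F [ 0.2 -0.8 -4.3] n 3 rot/row [0.0001 0.0073 0.0018]
0 [0.0009, 0.0364, -0.0009]
1 [0.0009, 0.0364, -0.0009]
2 [0.001, 0.0364, -0.0009]
```

Emit:
{"op": "send_rows", "data": {"steps": [{"linear": [0.001,0.03,-0.001],"rotation": [0,0,0],"fingers": 0.032},{"linear": [0.001,0.03,-0.001],"rotation": [0,0,0],"fingers": 0.032},{"linear": [0.001,0.025,0],"rotation": [0,0,0],"fingers": 0.032},{"linear": [0,0.012,0],"rotation": [0,0,0],"fingers": 0.032},{"linear": [0,0,0],"rotation": [0,0,0],"fingers": 0.032},{"linear": [0,0,0],"rotation": [0,0,0],"fingers": 0.032}]}}

```text
time_s: 15.08
tcp_pos: [0.5076, -0.3488, 0.0273]
orientation: [-0.029, 0.707, -0.706, 0.026]
wrist_force: [-0.0, -0.1, -3.9]
opening: 0.0377
```

Emit:
{"op": "send_rows", "data": {"steps": [{"linear": [0,0.008,0.003],"rotation": [0,0,0],"fingers": 0.032},{"linear": [0,0.003,0],"rotation": [0,0,0],"fingers": 0.032},{"linear": [0,0.002,0],"rotation": [0,0,0],"fingers": 0.032},{"linear": [0,0,0],"rotation": [0,0,0],"fingers": 0.032}]}}

```text
time_s: 15.58
tcp_pos: [0.5088, -0.3528, 0.0152]
orientation: [0.028, -0.707, 0.707, -0.027]
wrist_force: [-0.0, -0.2, -4.5]
opening: 0.0379
```

Emit:
{"op": "send_rows", "data": {"steps": [{"linear": [0,0.002,0],"rotation": [0,0,0],"fingers": 0.032},{"linear": [0,0.0015,0],"rotation": [0,0,0],"fingers": 0.032},{"linear": [0,0,0],"rotation": [0,0,0],"fingers": 0.032}]}}

```text
time_s: 15.95
tcp_pos: [0.5088, -0.3529, 0.0116]
orientation: [0.028, -0.707, 0.707, -0.027]
wrist_force: [-0.3, -0.9, -4.1]
opening: 0.0376
```

Emit:
{"op": "send_rows", "data": {"steps": [{"linear": [0,0.001,0],"rotation": [0,0,0],"fingers": 0.032},{"linear": [0,0,0],"rotation": [0,0,0],"fingers": 0.065},{"linear": [0,0,0],"rotation": [0,0,0],"fingers": 0.065},{"linear": [0,0,0],"rotation": [0,0,0],"fingers": 0.065},{"linear": [0,0,0],"rotation": [0,0,0],"fingers": 0.065},{"linear": [0,-0.02,0],"rotation": [0,0,0],"fingers": 0.065},{"linear": [0,-0.05,0],"rotation": [0,0,0],"fingers": 0.065},{"linear": [0,-0.05,0],"rotation": [0,0,0],"fingers": 0.065},{"linear": [0,-0.05,0],"rotation": [0,0,0],"fingers": 0.065},{"linear": [0,-0.03,0],"rotation": [0,0,0],"fingers": 0.065},{"linear": [0,0,0],"rotation": [0,0,0],"fingers": 0.065}]}}

```text
time_s: 17.32
tcp_pos: [0.5086, -0.355, 0.2252]
orientation: [0.025, -0.705, 0.708, -0.028]
wrist_force: [0.2, 0.6, 0.1]
opening: 0.0648
```

```bash
python3 -c "
from h import *
a=ctrl.grab_frame('side')[100:360,80:400];b=ctrl.grab_frame('scene')[90:384,150:420]
cv2.imwrite('pics/f.png',np.hstack([cv2.resize(a,(425,345),interpolation=2),cv2.resize(b,(317,345),interpolation=2)]))
s=ctrl.state();print(s['time_s'],s['tcp_pos'],s['opening'],s['wrist_force'])"
```

```text
17.425 [ 0.50786856 -0.35400454  0.22229833] 0.06529938915417999 [ 0.18739613  0.41218278 -0.2542313 ]
```

View pics/f.png

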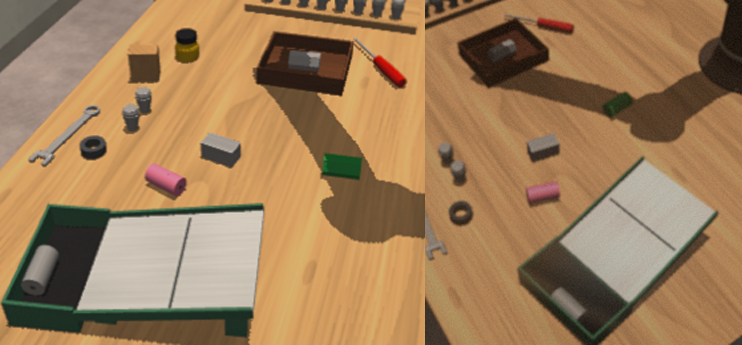

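The hex lies inside the box (side crop (303,60)) and the round blank in the tray ((40,270)). The square, pink and green parts are where they were.

```bash
python3 -c "
from plant import ctrl
print(ctrl.finish_job())"
```

```text
the job is handed in; nothing more can be done
None
```

Both blanks are sorted, and I handed the job in at about 17.4 s of the 43 s allowed; `finish_job()` gives no verdict.

- **Round blank:** I released it crosswise on the upper half of the ramp, about 70 mm uphill of the deck's middle. It rolled down by itself into the catch tray.
- **Hexagonal blank:** I set it down inside the wooden box. The 37.5 mm grip reading suggests it was gripped across its corners. I opened the fingers about 1 mm above the floor because the force had not yet shown contact.
- **Last check:** the final pictures show the round blank in the tray and the hex in the box. The square, pink and green parts are where they were, and the gripper is clear at 0.22 m with no wrist force.

No check failed. Measured positions drifted a few millimetres (up to about 9 mm) during the descents; I corrected each one before gripping or releasing. I viewed 10 pictures.

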